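# Lock the arbor in the inclined head of the photo stand

## Task

Take the red specimen arbor from the wooden rack, set its tapered shank fully home in the brass collet of the inclined stand and let go of it. Then tap the arbor's head with the white-nosed tapping bar, at least two separate taps and lifting clear in between, until the brass collet is flush with the black housing; drive it in only with the bar, not by pushing with the gripper. Finally stand the bar back in its grey cup, white nose down, and leave the other arbors and everything else where they are.

Things in the scene. Friction and masses are not known exactly. Their poses are not given: they have to be found in the camera images.
- stand: Inclined head of a macro-photo stand, fixed: dark steel base 120 x 120 x 14 mm, two aluminium cheeks to 108 mm high, black cylindrical housing 60 mm diameter leaning 35 degrees from vertical to the stand's own -x (roughly towards the robot). Origin: centre of the underside; z up. The housing's mouth is centred 124 mm up and 20 mm towards -x from the origin.
- collet_mouth (a point): Centre of the outer face of the brass collet (ring 32 mm across) in the housing's mouth; moves with it. Its z axis is the socket axis, pointing out: 35 degrees from vertical, leaning to the stand's -x. Below lies the taper hole, 18 mm diameter at the face narrowing to 9 mm at 36 mm depth. The face starts 6 to 8 mm proud of the housing.
- collet (a joint): How far the brass collet has been driven into the housing, m. It starts at 0 to 0.002 (standing 8 to 6 mm proud) and stops at 0.008 (flush, locked). Held by stiff friction: it moves only under more than about 9 N along the socket axis, more for fast blows (about 300 N per m/s extra), and stays where it is left.
- arbor_red: Arbor to fit, loose, upright in a rack hole, 90 g. Steel flange 28 mm diameter, 5 mm thick; above it a red cylindrical grip 20 mm diameter, its flat head 50 mm up; below it a tapered shank 32 mm long, 16.4 mm diameter at the flange, 9 at the tip. Origin: centre of the flange's underside, which rests on the rack's top (45 mm up) or, home, on the collet's face; z from shank to head.
- arbor_red_head (a point): Centre of the red arbor's flat head (small steel disc), 50 mm above its origin: where the bar strikes.
- arbor_blue: Same arbor with a blue grip, in the rack; leave it there.
- arbor_yellow: Same arbor with a yellow grip, in the rack; leave it there.
- rack: Wooden block 60 x 160 x 45 mm fixed to the bench, with three 19 mm holes 38 mm deep in a row along its y axis, 52 mm apart, holding the red, blue and yellow arbors in any order. Origin: centre of the underside; z up.
- bar: Tapping bar, loose, standing in the grey cup: brass cylinder 24 mm diameter, 105 mm long overall, its lowest 18 mm a white nylon nose 23 mm diameter. 0.15 to 0.29 kg. Origin: centre of the nose's end face; z along the bar from nose to brass end.
- cup: Grey metal cup for the bar, fixed to the bench: 48 mm outside diameter, 40 mm high on a 72 mm foot, bore 30 mm diameter, its floor 5 mm above the bench. Origin: centre of the underside; z up.
- slide_box: Bystander: blue closed box 70 x 100 x 30 mm, between the robot and the stand. Origin at the centre of its underside.
- loupe: Bystander: black loupe 38 mm across, 34 mm high. Origin at the centre of its underside.
- vial: Bystander: glass jar 40 mm across, 55 mm high, with white cap. Origin at the centre of its underside.
- sieve: Bystander: small steel test sieve 84 mm across, 40 mm high. Origin at the centre of its underside.
- weight: Bystander: brass balance weight 36 mm across, 48 mm high. Origin at the centre of its underside.
- driver: Bystander: screwdriver 150 mm long lying on the bench. Origin on its axis, below its middle.
Mind the look-alikes: they are no part of the job. Leave any green or turquoise look-alike of the bar alone.

How it is judged:
By the outcome, as a careful person would: the job done as asked, in the order asked, and still so for the second after the job is handed in, with the robot touching nothing.
It also fails if it takes over 72 s, if anything falls off the work surface, if the arm or the gripper's body presses on something with over 40 N, if the wrist force passes 120 N, or if a joint passes its speed limit or range.

## Robot

A 6-joint arm with a two-finger parallel gripper is mounted at the origin on the work surface. World frame = base frame: x ahead of the robot, y to its left, z up, the work surface at z = 0. Lengths are in m, angles in degrees, forces in N, time in s.
With the tool pointing down it reaches from about 0.35 to 0.875 m from the base axis. Payload 4.2 kg.
Tool frame: the origin (TCP) lies midway between the tips of the shut fingers; the grasp point (between the pads) lies 19 mm behind it; z points along the fingers, y is the line along which they close (so a half turn about z gives the same grasp; the last joint's range is limited). The gripper opens to 87 mm and grips with 3 to 60 N. Pads are 19 mm wide; open, the fingers measure 117 mm over their backs; the gripper's body (75 mm by 190 mm) begins 51 mm behind the grasp point.
Start: joints at [83.973, 22.042, 0.453, 0, -68.411, -14.817], TCP at [0.222, 0.584, 0.223] pointing down, gripper open.
Joint ranges: [-179.83, 179.83], [-69.29, 118.12], [-61.27, 80.66], [-181.25, 117.63], [-171.15, -9.14], [-177.46, 177.46]. Speed limits (degrees/s): [159.86, 159.86, 180, 180, 180, 180].

## Interface

Orientations are given as [roll, pitch, yaw] about the fixed x, y, z axes, in that order (R = Rz(yaw) Ry(pitch) Rx(roll)).
In Python, from workcell import env gives the robot as it stands. The module is installed in compiled form; this text tells all that it offers. Calls block until the motion is done:
- env.goto(position, orientation): joint-space move of the TCP to a pose.
- env.move_straight(position, rotation=None, rate=0.15, force_limit=None): straight line of the TCP; rotation=None keeps the orientation; rate is the mean speed in m/s. With force_limit (N) it stops when the force on the tool has changed by that much, and returns True; else False.
- env.set_joints(angles): joint-space move.
- env.gripper_to(opening, grasp_force=None): opening from 0.0 (shut) to 1.0 (fully open); grasp_force is the grip in N (None keeps the last); returns when the fingers have stopped.
- env.dwell(seconds).
- env.inverse_kinematics(position, orientation): joint angles nearest the present ones, or None.
- env.read_state(): the state.
- env.grab_frame(name): name is "side" or "top"; returns a dict with "image" (400x640x3 uint8, blue, green, red), "fx", "fy", "cx", "cy" (pixels), "position" and "orientation" of the camera in the world. Camera axes: x right, y up, looking along -z (the intrinsics and any distortion apply to the point x, -y, -z); pixel columns grow to the right and rows downward; lengths in m; the calibration is good to about 2 mm. A picture is of the moment at which its call begins. There is no depth.
A pose or a line that the arm cannot do raises env.Unreachable and nothing moves.
- env.close_job(): hands the job in; it is judged then, once.
Trained networks look in a picture, given as the dict that the camera call returned (one of the last four; its "shot" number tells which), for a name from the list of things; names that differ only in an ending like _2 or _b are one class to them, and where a whole thing is asked for, a point or a joint stands for the part that bears it (a point fixed in the world has none). Each returns a list of dicts, best first, with "score" (0 to 1); they miss things now and then, are a little off and sometimes report something else, mostly with a low value. They report only what shows in the picture. A call takes as long as a camera call. They do not tell look-alikes from the thing itself.
- env.search_frame(picture, thing): "xyz" ([x, y, z] in m, in world coordinates, good to about 4 mm: the middle of the surface that is visible of it).
- env.trace(picture, thing): "mask" (400x640 bool, what is visible of it).
The state is a dict: "clock": time; "joint_positions": joint angles; "qvel": joint speeds; "joint_torque": joint torques, N m; "position": TCP position; "tool_rot": TCP orientation; "force": force on the tool from outside, world axes, zero at the start; "wrist_torque": the same for the moment, N m; "opening": opening from 0.0 (shut) to 1.0 (fully open); "finger_force": force on a finger pad.
Only numpy, scipy, OpenCV 4.12 (cv2) and the standard library are available. Lean on these libraries where they do the work, as an engineer would, in place of code of your own. Each camera call takes 0.05 s, during which the arm holds its last target. There are 200 camera calls.

## Working session

There is one attempt and no reset: what is moved stays moved. The work goes in short steps, each a Python script; the robot and the scene stay as the last script left them, time stands still between calls to the robot, and variables do not carry over. Pictures are saved under pics/ and viewed, at most 10 in all, crops included, and the job is handed in when it is done.

```bash
mkdir -p pics; python3 - <<'E'
from workcell import env
import cv2,numpy as np
print(env.read_state())
for n in ("side","top"):
    f=env.grab_frame(n); cv2.imwrite(f"pics/{n}0.png",f["image"])
    print(n,{k:v for k,v in f.items() if k!="image"})
    for t in ["stand","collet_mouth","arbor_red","arbor_red_head","arbor_blue","arbor_yellow","rack","bar","cup","slide_box","loupe","vial","sieve","weight","driver"]:
        print(t,[(np.round(d["xyz"],4).tolist(),round(d["score"],2)) for d in env.search_frame(f,t)[:3]])
E
```

```text
{'clock': 0.0, 'joint_positions': array([ 8.39742370e+01,  2.20897636e+01,  3.79869947e-01, -2.83299036e-02,
       -6.84123762e+01, -1.48173020e+01]), 'qvel': array([ 0.10065103,  0.06888456,  0.10933817, -0.0105897 , -0.00908294,
       -0.00608393]), 'joint_torque': array([-2.24278010e-04, -3.90665531e+01,  1.87409627e+01,  4.21977416e+00,
        1.10139116e-02, -1.91401318e-04]), 'position': array([0.22214375, 0.58353803, 0.22147245]), 'tool_rot': array([ 1.79875063e+02, -5.82445059e-03, -2.08535101e+01]), 'force': array([ 0.81369192,  0.21071133, -0.03873984]), 'wrist_torque': array([ 0.00834215, -0.00069386, -0.05980642]), 'finger_force': 0.0, 'opening': 0.9961988421027691}
side {'fx': 368.4287735461539, 'fy': 368.4287735461539, 'cx': 321.2699208018295, 'cy': 201.37481565233756, 'position': array([ 0.214257  , -0.44966275,  0.75912137]), 'orientation': array([ 43.18708217,  -0.90515015, -32.13854279]), 'shot': 1}
stand [([0.6039, -0.0158, 0.0258], 0.84)]
collet_mouth []
arbor_red [([0.476, -0.363, 0.0768], 0.8), ([0.3856, -0.0125, 0.0268], 0.49)]
arbor_red_head [([0.4722, -0.3
[... 981 characters left out ...]
.6051, 0.0059, 0.0154], 0.57)]
arbor_red [([0.4792, -0.3551, 0.0803], 0.38)]
arbor_red_head [([0.4696, -0.3568, 0.0778], 0.57)]
arbor_blue [([0.4924, -0.2547, 0.0795], 0.37), ([0.4793, -0.3039, 0.0828], 0.22)]
arbor_yellow [([0.4816, -0.3023, 0.0821], 0.46)]
rack [([0.4809, -0.3007, 0.0429], 0.77)]
bar [([0.4636, 0.2835, 0.1121], 0.62), ([0.4778, 0.3646, 0.1027], 0.52), ([0.5665, 0.2917, 0.0958], 0.51)]
cup [([0.4634, 0.2834, 0.0065], 0.7)]
slide_box [([0.3909, -0.0012, 0.0286], 0.94)]
loupe [([0.379, -0.1155, 0.0335], 0.58)]
vial [([0.6618, 0.2494, 0.0538], 0.51), ([0.6792, -0.3325, 0.0039], 0.37)]
sieve [([0.6786, -0.3317, 0.0068], 0.69)]
weight []
driver [([0.6619, 0.4788, 0.0246], 0.55)]
```

View pics/side0.png

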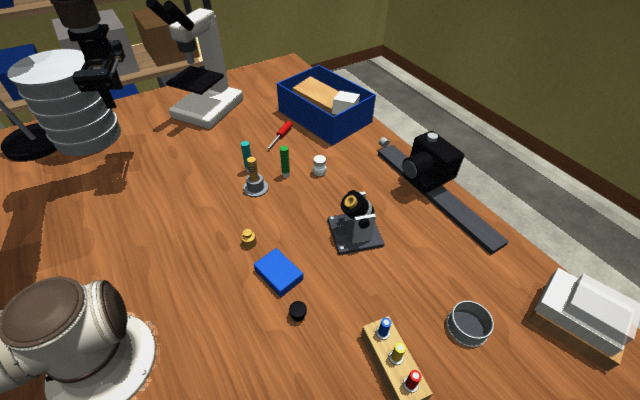

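View pics/top0.png

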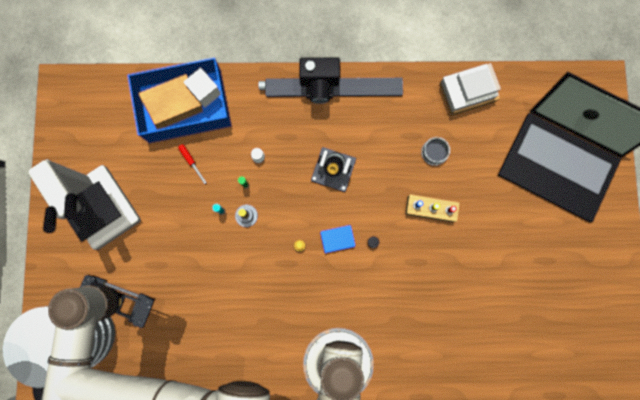

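```bash
cat > h.py <<'E'
from workcell import env
import cv2,numpy as np
from scipy.spatial.transform import Rotation as R
def rot(f): return R.from_euler('xyz',f["orientation"],degrees=True)
def proj(f,p):
    q=rot(f).inv().apply(np.atleast_2d(p)-f["position"])
    return np.c_[f["cx"]-f["fx"]*q[:,0]/q[:,2], f["cy"]+f["fy"]*q[:,1]/q[:,2]]
def plane(f,uv,z):
    uv=np.atleast_2d(uv).astype(float)
    d=rot(f).apply(np.c_[(uv[:,0]-f["cx"])/f["fx"],-(uv[:,1]-f["cy"])/f["fy"],-np.ones(len(uv))])
    return f["position"]+d*((z-f["position"][2])/d[:,2])[:,None]
def crop(f,c,h=30,s=6,g=True):
    x,y=int(c[0])-h,int(c[1])-h
    im=cv2.resize(f["image"][y:y+2*h,x:x+2*h],None,fx=s,fy=s,interpolation=cv2.INTER_CUBIC)
    if g:
        for k in range(0,2*h,10):
            cv2.putText(im,str(x+k),(k*s,8),0,.3,(255,255,255)); cv2.putText(im,str(y+k),(0,k*s+8),0,.3,(255,255,255))
            cv2.line(im,(k*s,0),(k*s,4),(255,255,255)); cv2.line(im,(0,k*s),(4,k*s),(255,255,255))
    return im
E
python3 - <<'E'
from h import *
a=[]
for n,c in (("side",((355,222),(256,175),(399,355))),("top",((333,169),(246,212),(433,208)))):
    f=env.grab_frame(n)
    a.append(np.hstack([crop(f,q,30,4) for q in c]))
    for t in ("collet_mouth","arbor_red_head","arbor_red","rack","stand","cup","bar"):
        for d in env.trace(f,t)[:1]:
            m=d["mask"]; v,u=np.nonzero(m); (c,wh,an)=cv2.minAreaRect(np.c_[u,v].astype(np.float32))
            print(n,t,round(d["score"],2),m.sum(),(u.mean().round(2),v.mean().round(2)),np.round([*c,*wh,an],1),u.min(),u.max(),v.min(),v.max())
cv2.imwrite("pics/c1.png",np.vstack(a))
E
```

```text
side collet_mouth 0.65 128 (np.float64(350.05), np.float64(201.44)) [350.  201.   11.3  12.7  45. ] 344 356 195 208
side arbor_red_head 0.58 275 (np.float64(411.67), np.float64(380.96)) [411.2 380.2  15.   22.5  20. ] 403 420 370 391
side arbor_red 0.74 298 (np.float64(411.69), np.float64(381.71)) [412.5 382.   16.3  21.9  45. ] 403 420 371 392
side rack 0.65 2240 (np.float64(392.98), np.float64(363.63)) [395.3 362.6  94.4  38.5  63.4] 362 432 320 399
side cup 0.55 404 (np.float64(256.14), np.float64(186.76)) [255.7 186.   21.9  24.7  74.7] 244 268 174 197
side bar 0.73 200 (np.float64(252.88), np.float64(169.93)) [253.1 169.5  23.9   9.1  81.9] 248 258 158 181
top arbor_red_head 0.46 65 (np.float64(450.45), np.float64(209.82)) [450.3 209.8   7.1   9.2  45. ] 446 455 206 214
top arbor_red 0.46 791 (np.float64(431.26), np.float64(208.89)) [431.9 208.6  52.6  20.9   9.5] 406 458 195 222
top stand 0.85 1295 (np.float64(332.92), np.float64(169.26)) [333.3 169.1  36.   37.3  18.4] 311 355 147 190
top cup 0.65 312 (np.float64(247.04), np.float64(216.28)) [246.5 215.5  21.   21.   90. ] 236 257 205 226
top bar 0.39 96 (np.float64(218.72), np.float64(209.15)) [218.7 209.4  13.2   7.8  36.9] 213 225 204 214
```

View pics/c1.png

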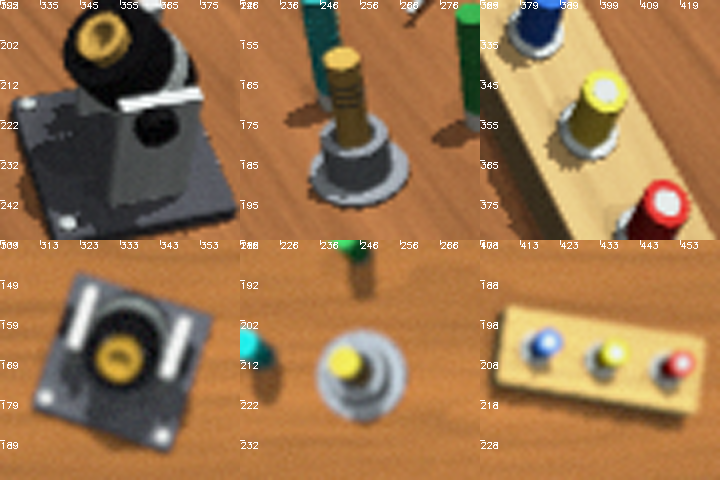

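```bash
cat > est.py <<'E'
from h import *
from scipy.optimize import least_squares
F={n:env.grab_frame(n) for n in ("side","top")}
def cen(f,c,h,lo,hi):
    x,y=int(c[0])-h,int(c[1])-h
    hsv=cv2.cvtColor(f["image"][y:y+2*h+1,x:x+2*h+1],cv2.COLOR_BGR2HSV)
    m=cv2.inRange(hsv,lo,hi); v,u=np.nonzero(m); return np.array([u.mean()+x,v.mean()+y]),len(u),(u.min()+x,u.max()+x,v.min()+y,v.max()+y)
E
python3 - <<'E'
from est import *
bc={"side":cen(F["side"],(350,201),9,(10,90,90),(35,255,255)),"top":cen(F["top"],(333,168),8,(10,110,110),(35,255,255))}
print(bc)
C={"side":([(-60,60),(-60,-60),(60,-60)],[(328,217),(338.7,252),(384,244.5)]),"top":([(60,60),(60,-60),(-60,-60),(-60,60)],[(323,147),(356.2,158.5),(345,192),(311,181)])}
ax=np.array([-np.sin(np.radians(35)),0,np.cos(np.radians(35))])
def model(p,n):
    Rz=R.from_euler('z',p[2]); o=np.array([p[0],p[1],0])
    b=np.array([[x/1e3,y/1e3,.014] for x,y in C[n][0]])
    m=np.array([-.020,0,.124])+.0065*ax
    return proj(F[n],Rz.apply(b)+o),proj(F[n],Rz.apply(m)+o)
def res(p,cams):
    r=[]
    for n in cams:
        b,m=model(p,n); r+=[(b-np.array(C[n][1])).ravel(),1.5*(m-bc[n][0]).ravel()]
    return np.concatenate(r)
for cams in (["side"],["top"],["side","top"]):
    s=least_squares(res,[.605,.005,0],args=(cams,)); print(cams,s.x[:2],np.degrees(s.x[2]),np.round(s.fun,1))
for n,c in (("side",(411,381)),("top",(452,209))):
    f=F[n]; 
    q=cen(f,c,14,(0,130,60),(6,255,255)); print(n,"red",q)
for nm,z,px in (("red head",.095,{"side":(415.3,376),"top":(453.5,208.5)}),("yellow head",.095,{"side":(399.5,347.3),"top":(436.5,206.2)}),("bar top",.110,{"side":(251.4,159.3),"top":(242.2,212.8)}),("cup foot",.003,{"side":(255.5,188.5),"top":(246.5,215.8)})):
    for n in px: print(nm,n,plane(F[n],px[n],z).round(4))
# white/steel disc on red head
for n,c,h in (("side",(415,376),5),("top",(453,208),4)):
    print(n,"disc",cen(F[n],c,h,(0,0,150),(180,90,255)))
for n,cs in (("side",[(251,159),(399,347)]),("top",[(242,213),(436,206)])):
    for c in cs: print(n,cen(F[n],c,6,(20,90,130),(35,255,255)))
E
```

```text
{'side': (array([348.22916667, 199.52777778]), 144, (np.int64(341), np.int64(356), np.int64(192), np.int64(210))), 'top': (array([332.33333333, 168.1010101 ]), 99, (np.int64(327), np.int64(337), np.int64(163), np.int64(173)))}
['side'] [0.61718426 0.00688956] -19.765097989921845 [-1.1 -1.2 -0.8 -0.   0.2 -0.5  1.1  1.1]
['top'] [0.61994104 0.00862645] -19.667298343983887 [-0.7 -0.8  0.6 -0.7  0.2 -0.  -0.6 -0.9  0.3  1.5]
['side', 'top'] [0.61857461 0.00793848] -19.711621716501416 [-0.9 -1.6 -0.6 -0.6  0.4 -1.1  1.4  0.3 -0.5 -0.4  0.8 -0.2  0.4  0.4
 -0.4 -0.5  0.7  2.2]
side red (array([413.81818182, 379.2       ]), 110, (np.int64(407), np.int64(420), np.int64(370), np.int64(388)))
top red (array([450.75      , 209.58333333]), 12, (np.int64(449), np.int64(453), np.int64(207), np.int64(211)))
red head side [[ 0.474  -0.3596  0.095 ]]
red head top [[ 0.4767 -0.3568  0.095 ]]
yellow head side [[ 0.4832 -0.3073  0.095 ]]
yellow head top [[ 0.4844 -0.3044  0.095 ]]
bar top side [[0.4689 0.2903 0.11  ]]
bar top top [[0.4686 0.2933 0.11  ]]
cup foot side [[0.4662 0.2874 0.003 ]]
cup foot top [[0.4698 0.2941 0.003 ]]
side disc (array([415.41176471, 375.14705882]), 34, (np.int64(413), np.int64(418), np.int64(372), np.int64(378)))
top disc (array([452.46666667, 207.8       ]), 15, (np.int64(449), np.int64(455), np.int64(205), np.int64(210)))
side (array([250.76923077, 159.25641026]), 39, (np.int64(247), np.int64(255), np.int64(157), np.int64(162)))
side (array([399.00980392, 346.26470588]), 102, (np.int64(393), np.int64(405), np.int64(341), np.int64(353)))
top (array([242.02173913, 212.43478261]), 46, (np.int64(239), np.int64(246), np.int64(209), np.int64(216)))
top (array([437.25862069, 205.31896552]), 116, (np.int64(430), np.int64(442), np.int64(200), np.int64(212)))
```

```bash
cat >> h.py <<'E'
def ori(z,y):
    z=np.array(z,float);z/=np.linalg.norm(z);y=np.array(y,float);y-=z*(y@z);y/=np.linalg.norm(y)
    return R.from_matrix(np.c_[np.cross(y,z),y,z]).as_euler('xyz',degrees=True)
YAW=np.radians(-19.7)
AX=R.from_euler('z',YAW).apply([-np.sin(np.radians(35)),0,np.cos(np.radians(35))])
LAT=R.from_euler('z',YAW).apply([0,1,0])
UP=np.cross(AX,LAT)   # in-plane perpendicular
DOWN=[0,0,-1]
E
python3 - <<'E'
from est import *
from scipy.optimize import least_squares
print(env.read_state()["clock"])
def tri(px,w=1): 
    s=least_squares(lambda p:np.concatenate([(proj(F[n],p)-px[n]).ravel() for n in px]),[.5,0,.1]); return s.x.round(4),s.fun.round(2)
def fz(px,z): return [plane(F[n],px[n],z)[0].round(4) for n in px]
mp={"side":(350.2,201.2),"top":(332.4,168)}
print("mouth",tri(mp),fz(mp,.124+.0065*.82))
rp={"side":(415.2,375.3),"top":(453.,208.)}
print("red",tri(rp),fz(rp,.095))
bp={"side":(251.,159.1),"top":(242.,212.5)}
print("bar",tri(bp),fz(bp,.110))
red=np.mean(fz(rp,.095),0); m=np.mean(fz(mp,.1293),0); bar=np.mean(fz(bp,.11),0)
row=np.array([-.009,-.052,0]); row/=np.linalg.norm(row); cl=np.cross(row,[0,0,1]); print(AX,LAT,UP)
for s in (1,-1):
  print("s",s)
  for nm,p,o in (("pick",[*red[:2],.054],ori(DOWN,s*cl)),("pick hi",[*red[:2],.2],ori(DOWN,s*cl)),
    ("col",m+AX*.009,ori(-AX,s*LAT)),("col hi",m+AX*.1,ori(-AX,s*LAT)),("colU",m+AX*.009,ori(-AX,s*UP)),("colU hi",m+AX*.1,ori(-AX,s*UP)),
    ("bar",[*bar[:2],.066],ori(DOWN,[s,s,0])),("bar hi",[*bar[:2],.24],ori(DOWN,[s,s,0])),("barb",[*bar[:2],.066],ori(DOWN,[s,-s,0])),
    ("tap",m+AX*.111,ori(-AX,s*LAT)),("tapU",m+AX*.19,ori(-AX,s*UP))):
    j=env.inverse_kinematics(p,o); print(nm,np.round(p,3),None if j is None else np.round(j,0))
E
```

```text
2.6
mouth (array([0.6018, 0.0172, 0.1202]), array([ 0.28, -0.05, -0.17,  0.33])) [array([0.5956, 0.0108, 0.1293]), array([0.601 , 0.0171, 0.1293])]
red (array([ 0.4786, -0.3575,  0.0854]), array([ 0.14, -0.02, -0.14,  0.21])) [array([ 0.4746, -0.3587,  0.095 ]), array([ 0.4782, -0.3553,  0.095 ])]
bar (array([0.4695, 0.2943, 0.1076]), array([ 0.08, -0.02, -0.02,  0.09])) [array([0.4683, 0.2916, 0.11  ]), array([0.4695, 0.2939, 0.11  ])]
[-0.54000532  0.1933499   0.81915204] [0.33709526 0.94147054 0.        ] [-0.77120752  0.27613227 -0.57357644]
s 1
pick [ 0.476 -0.357  0.054] [-21.  29. -16.   0. -46.  11.]
pick hi [ 0.476 -0.357  0.2  ] [-21.  20.  -6.   0. -64.  11.]
col [0.593 0.016 0.137] None
col hi [0.544 0.033 0.211] [ 19.   2. -54.  76. -22. 161.]
colU [0.593 0.016 0.137] None
colU hi [0.544 0.033 0.211] [  19.    2.  -54.   76.  -22. -109.]
bar [0.469 0.293 0.066] [ 49.  25. -21.   0. -44. 176.]
bar hi [0.469 0.293 0.24 ] [ 49.  14.  -8.   0. -67. 176.]
barb [0.469 0.293 0.066] [ 49.  25. -21.   0. -44.  86.]
tap [0.538 0.035 0.22 ] [ 22.   1. -53.  71. -24. 164.]
tapU [0.496 0.051 0.285] [ 36.  -7. -48.  50. -38. -93.]
s -1
pick [ 0.476 -0.357  0.054] [ -21.   29.  -16.    0.  -46. -169.]
pick hi [ 0.476 -0.357  0.2  ] [ -21.   20.   -6.    0.  -64. -169.]
col [0.593 0.016 0.137] None
col hi [0.544 0.033 0.211] [ 19.   2. -54.  76. -22. -19.]
colU [0.593 0.016 0.137] None
colU hi [0.544 0.033 0.211] [ 19.   2. -54.  76. -22.  71.]
bar [0.469 0.293 0.066] [ 49.  25. -21.   0. -44.  -4.]
bar hi [0.469 0.293 0.24 ] [ 49.  14.  -8.   0. -67.  -4.]
barb [0.469 0.293 0.066] [ 49.  25. -21.   0. -44. -94.]
tap [0.538 0.035 0.22 ] [ 22.   1. -53.  71. -24. -16.]
tapU [0.496 0.051 0.285] [ 36.  -7. -48.  50. -38.  87.]
```

```bash
cat >> h.py <<'E'
def tilt(axis,e,th,c=None):
    """tool pose axes for object axis `axis`, tilted th deg towards e; closing line axis x e"""
    axis=np.array(axis,float); e=np.array(e,float); e=e-axis*(axis@e); e/=np.linalg.norm(e); t=np.radians(th)
    z=-axis*np.cos(t)+e*np.sin(t); return z,np.cross(axis,e)
E
python3 - <<'E'
from h import *
m=np.array([.598,.014,.1293]); red=np.array([.4764,-.357,.045]); bar=np.array([.469,.2928,.005])
row=np.array([.17,.985,0]); Z=np.array([0,0,1.])
def chk(nm,base,axis,e,th,g,s):
    z,y=tilt(axis,e,th); p=base+axis*g+z*.019
    j=env.inverse_kinematics(p,ori(z,s*y)); print(nm,th,s,None if j is None else np.round(j,0))
for th in (15,22,30,40):
  for s in (1,-1):
    chk("rack e=-x",red,Z,[-.985,.17,0],th,.032,s)
    chk("rack e=+y",red,Z,row,th,.032,s)
    chk("col",m,AX,UP,th,.032,s); chk("colhi",m,AX,UP,th,.10,s)
    chk("bar",bar,Z,[-.7,-.7,0],th,.08,s)
    chk("tap",m+.05*AX,AX,UP,th,.08,s);chk("taphi",m+.08*AX,AX,UP,th,.08,s);chk("tapend",m+.042*AX,AX,UP,th,.08,s)
E
```

```text
rack e=-x 15 1 [-20.  35.  -7.   3. -64.  99.]
rack e=+y 15 1 [-29.  32.  -4. -16. -60.  28.]
col 15 1 [ 22.  15. -37.  31. -26.  21.]
colhi 15 1 [ 27.   8. -35.  25. -35.  24.]
bar 15 1 [ 48.  31. -11.  -1. -63.  87.]
tap 15 1 [ 29.   5. -34.  24. -40.  25.]
taphi 15 1 [ 31.   2. -33.  22. -44.  25.]
tapend 15 1 [ 28.   6. -35.  24. -38.  25.]
rack e=-x 15 -1 [-20.  35.  -7.   3. -64. -81.]
rack e=+y 15 -1 [ -29.   32.   -4.  -16.  -60. -152.]
col 15 -1 [  22.   15.  -37.   31.  -26. -159.]
colhi 15 -1 [  27.    8.  -35.   25.  -35. -156.]
bar 15 -1 [ 48.  31. -11.  -1. -63. -93.]
tap 15 -1 [  29.    5.  -34.   24.  -40. -155.]
taphi 15 -1 [  31.    2.  -33.   22.  -44. -155.]
tapend 15 -1 [  28.    6.  -35.   24.  -38. -155.]
rack e=-x 22 1 [-19.  38.  -3.   4. -72.  98.]
rack e=+y 22 1 [-32.  34.   0. -22. -67.  33.]
col 22 1 [ 22.  17. -27.  14. -37.  38.]
colhi 22 1 [ 25.  10. -27.  13. -44.  36.]
bar 22 1 [ 48.  34.  -6.  -1. -72.  87.]
tap 22 1 [ 27.   8. -26.  13. -48.  36.]
taphi 22 1 [ 28.   5. -26.  12. -52.  35.]
tapend 22 1 [ 26.   8. -26.  13. -47.  36.]
rack e=-x 22 -1
[... 1151 characters left out ...]
91.  97.]
rack e=+y 40 1 [-40.  41.  10. -34. -83.  41.]
col 40 1 [ 16.  24.  -8.  -3. -62.  56.]
colhi 40 1 [ 19.  18.  -9.  -3. -67.  53.]
bar 40 1 [ 48.  43.   5.  -2. -92.  88.]
tap 40 1 [ 20.  15.  -9.  -3. -69.  52.]
taphi 40 1 [ 21.  13.  -9.  -3. -72.  50.]
tapend 40 1 [ 20.  16.  -9.  -3. -69.  52.]
rack e=-x 40 -1 [-19.  46.   8.   6. -91. -83.]
rack e=+y 40 -1 [ -40.   41.   10.  -34.  -83. -139.]
col 40 -1 [  16.   24.   -8.   -3.  -62. -124.]
colhi 40 -1 [  19.   18.   -9.   -3.  -67. -127.]
bar 40 -1 [ 48.  43.   5.  -2. -92. -92.]
tap 40 -1 [  20.   15.   -9.   -3.  -69. -128.]
taphi 40 -1 [  21.   13.   -9.   -3.  -72. -130.]
tapend 40 -1 [  20.   16.   -9.   -3.  -69. -128.]
```

```bash
cat >> h.py <<'E'
TH=22; Z3=np.array([0,0,1.])
def pose(base,axis,e,g,th=TH):
    """TCP pose with the grasp point g above object origin `base`"""
    z,y=tilt(axis,e,th); return np.array(base)+np.array(axis)*g+z*.019, ori(z,y)
def S(*k):
    s=env.read_state(); print(*[(q,np.round(s[q],3).tolist()) for q in ("clock","position","force","opening","finger_force")+k]); return s
E
python3 - <<'E'
from h import *
red=np.array([.4764,-.357,.045]); row=np.array([.17,.985,0])
p,o=pose(red,Z3,row,.032)
env.goto(p+[0,0,.09],o); S()
print(env.move_straight(p,None,.1,8)); S()
env.gripper_to(0.0,25); S()
print(env.move_straight(p+[0,0,.075],None,.15)); S()
f=env.grab_frame("side"); g=env.grab_frame("top")
uv=proj(f,p+[0,0,.075])[0]; uw=proj(g,p+[0,0,.075])[0]
cv2.imwrite("pics/g1.png",np.hstack([crop(f,(uv[0],min(uv[1],340)),55,4),crop(g,uw,40,5)[:440,:]] if 0 else [crop(f,(uv[0],min(uv[1],344)),50,4),crop(g,uw,40,5)]))
E
```

```text
('clock', 6.008) ('position', [0.478, -0.349, 0.149]) ('force', [-0.75, -0.734, -0.677]) ('opening', 0.999) ('finger_force', 0.0)
False
('clock', 7.058) ('position', [0.478, -0.35, 0.06]) ('force', [0.079, -0.52, -0.392]) ('opening', 0.997) ('finger_force', 0.0)
('clock', 8.158) ('position', [0.478, -0.35, 0.059]) ('force', [0.622, -0.054, 0.151]) ('opening', 0.222) ('finger_force', 24.985)
False
('clock', 8.808) ('position', [0.477, -0.349, 0.134]) ('force', [-0.023, -0.502, -0.893]) ('opening', 0.221) ('finger_force', 24.983)
```

View pics/g1.png

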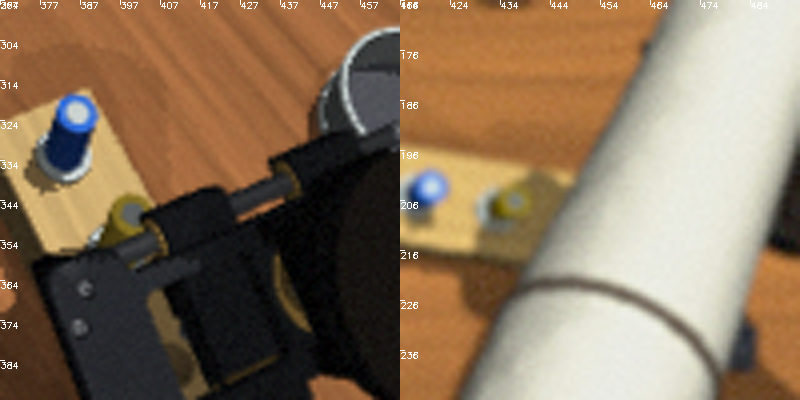

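```bash
cat >> h.py <<'E'
M=np.array([.597,.015,.1293])
E
python3 - <<'E'
from h import *
s=S(); env.move_straight(s["position"]+[0,0,.11],None,.3)
p,o=pose(M+.05*AX,AX,UP,.032)
env.goto(p,o); S("tool_rot"); print(p)
f=env.grab_frame("side"); g=env.grab_frame("top")
for fr in (f,g):
    print(proj(fr,[M,M+.05*AX,M+.018*AX]).round(1).tolist())
    for t in ("arbor_red","collet_mouth","arbor_red_head"): print(t,[(d["xyz"].round(4) if hasattr(d["xyz"],'round') else d["xyz"],round(d["score"],2)) for d in env.search_frame(fr,t)[:2]])
cv2.imwrite("pics/i1.png",np.hstack([crop(f,proj(f,M+.02*AX)[0],25,16,True),crop(g,proj(g,M+.02*AX)[0],25,16,True)])[:, :800] if 0 else np.hstack([crop(f,proj(f,M+.02*AX)[0],25,8),crop(g,proj(g,M+.02*AX)[0],25,8)]))
E
```

```text
('clock', 8.908) ('position', [0.477, -0.349, 0.133]) ('force', [0.256, -0.042, -0.888]) ('opening', 0.219) ('finger_force', 24.983)
('clock', 10.9) ('position', [0.557, 0.029, 0.178]) ('force', [0.023, -0.457, -0.827]) ('opening', 0.223) ('finger_force', 24.985) ('tool_rot', [179.985, -12.967, -19.796])
[0.55674347 0.02941392 0.17795744]
[[349.7, 199.9], [338.8, 189.3], [345.8, 196.2]]
arbor_red []
collet_mouth [([0.6009, 0.0142, 0.1302], 0.62)]
arbor_red_head [([0.464, 0.2712, 0.0116], 0.67)]
[[333.1, 169.3], [330.5, 175.7], [332.2, 171.6]]
arbor_red []
collet_mouth [([0.6021, 0.0077, 0.1299], 0.44)]
arbor_red_head []
```

View pics/i1.png

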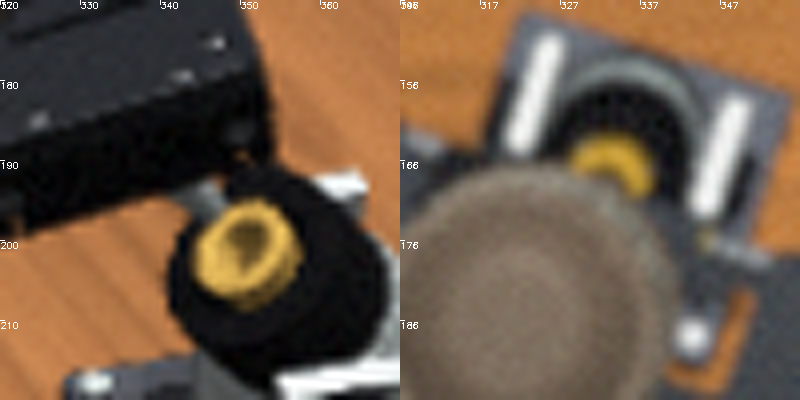

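```bash
python3 - <<'E'
from h import *
f=env.grab_frame("side"); 
im=f["image"][180:216,330:366]; im=cv2.resize(im,None,fx=16,fy=16,interpolation=cv2.INTER_CUBIC)
im=np.clip(im.astype(float)*1.6+25,0,255).astype(np.uint8)
def P(p,c):
    q=(proj(f,p)[0]-[330,180]+.5)*16; cv2.circle(im,tuple(int(v) for v in q),3,c,-1)
P(M,(0,0,255)); 
for a in (.018,.025,.032,.04,.05): P(M+a*AX,(0,255,0))
t=np.linspace(0,6.28,40)
for a in t: P(M+.016*(np.cos(a)*LAT+np.sin(a)*UP),(255,0,255)); P(M+.018*AX+.0045*(np.cos(a)*LAT+np.sin(a)*UP),(255,255,0))
cv2.imwrite("pics/i2.png",im)
E
```

```text
(no output)
```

View pics/i2.png

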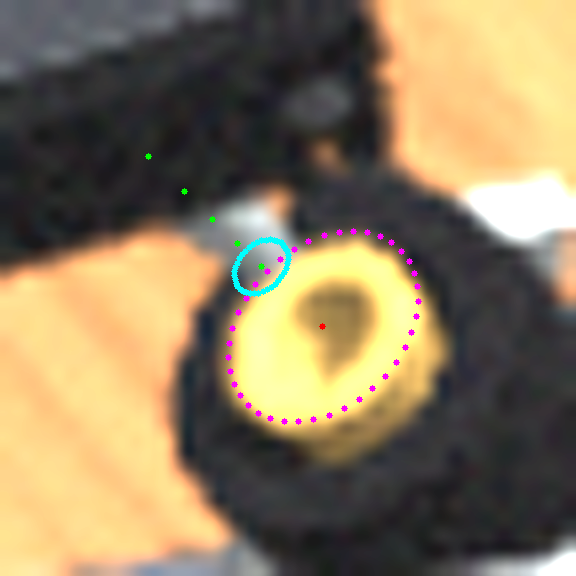

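```bash
cat > ins.py <<'E'
from h import *
def insert(off,end,lat,up,F0,step=.003,lim=5.,gain=.0004,imax=20):
    for i in range(imax):
        b=M+lat*LAT+up*UP
        p,o=pose(b+off*AX,AX,UP,.032)
        hit=env.move_straight(p,None,.03,lim); 
        s=env.read_state(); d=s["force"]-F0
        fl,fu,fa=d@LAT,d@UP,d@AX
        print(f"t{s['clock']:.1f} off {off*1e3:.1f} hit {hit} lat {lat*1e3:.2f} up {up*1e3:.2f} F lat {fl:.1f} up {fu:.1f} ax {fa:.1f}")
        if fa>6.5: break
        if abs(fl)>1: lat+=np.clip(gain*fl,-.001,.001)
        if abs(fu)>1: up+=np.clip(gain*fu,-.001,.001)
        if off<=end and not hit: break
        if not hit: off=max(off-step,end)
    return off,lat,up
E
python3 - <<'E'
from ins import *
env.dwell(.2); F0=np.mean([env.read_state()["force"] for _ in range(3)],0); print(F0); np.save("F0.npy",F0)
p,o=pose(M+.030*AX,AX,UP,.032); print(env.move_straight(p,None,.06,5))
print(insert(.030,.006,0,0,F0))
E
```

```text
[ 0.01445025  0.02890168 -0.66642821]
False
t12.3 off 30.0 hit False lat 0.00 up 0.00 F lat -0.1 up -0.3 ax 0.1
t12.5 off 27.0 hit False lat 0.00 up 0.00 F lat -0.6 up 0.2 ax -0.2
t12.8 off 24.0 hit False lat 0.00 up 0.00 F lat 0.6 up 0.1 ax -0.0
t13.0 off 21.0 hit False lat 0.00 up 0.00 F lat 0.9 up 0.1 ax 0.1
t13.3 off 18.0 hit False lat 0.00 up 0.00 F lat -0.0 up -0.3 ax -0.8
t13.5 off 15.0 hit False lat 0.00 up 0.00 F lat -0.3 up 0.5 ax -0.4
t13.8 off 12.0 hit False lat 0.00 up 0.00 F lat -0.4 up -1.3 ax 0.6
t14.0 off 9.0 hit False lat 0.00 up -0.53 F lat -0.3 up 1.2 ax -0.9
t14.3 off 6.0 hit False lat 0.00 up -0.05 F lat -0.6 up 2.1 ax -1.1
t14.5 off 6.0 hit False lat 0.00 up 0.79 F lat -0.7 up 1.4 ax -0.5
(0.006, 0, np.float64(0.0013705582385102157))
```

```bash
python3 - <<'E'
from ins import *
F0=np.load("F0.npy")
r=insert(.005,-.006,0,.0012,F0,step=.0012,lim=4.5,gain=.0003,imax=16); print(r); np.save("ins.npy",r); S()
f=env.grab_frame("side")
cv2.imwrite("pics/i3.png",crop(f,proj(f,M+.02*AX)[0],22,12))
E
```

```text
t14.8 off 5.0 hit False lat 0.00 up 1.20 F lat -1.2 up 1.5 ax 0.3
t15.0 off 3.8 hit False lat -0.36 up 1.65 F lat 0.4 up 0.4 ax -0.7
t15.3 off 2.6 hit False lat -0.36 up 1.65 F lat -0.8 up -0.1 ax -0.2
t15.5 off 1.4 hit False lat -0.36 up 1.65 F lat 0.5 up 0.3 ax -0.2
t15.8 off 0.2 hit False lat -0.36 up 1.65 F lat 0.7 up -0.4 ax -0.2
t16.0 off -1.0 hit False lat -0.36 up 1.65 F lat -1.2 up 0.4 ax 1.1
t16.3 off -2.2 hit False lat -0.72 up 1.65 F lat 1.0 up 1.2 ax 7.1
(-0.002199999999999999, np.float64(-0.0007240583216102045), np.float64(0.0016535382010222578))
('clock', 16.283) ('position', [0.583, 0.019, 0.135]) ('force', [-4.437, 2.711, 4.483]) ('opening', 0.217) ('finger_force', 25.012)
```

View pics/i3.png

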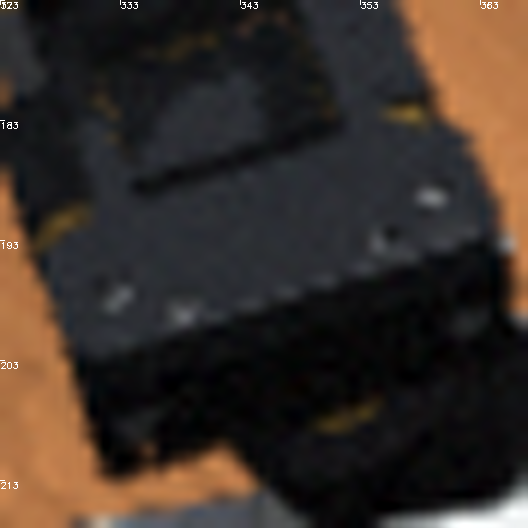

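```bash
python3 - <<'E'
from ins import *
off,lat,up=np.load("ins.npy")
b=M+lat*LAT+up*UP
p,o=pose(b+(off+.0006)*AX,AX,UP,.032); env.move_straight(p,None,.02)
env.gripper_to(.65); S()
p,o=pose(b+.13*AX,AX,UP,.032); print(env.move_straight(p,None,.2,6)); S()
B=np.array([.469,.2928,.005]); p,o=pose(B,Z3,[-.7,-.7,0],.08)
env.goto(p+[0,0,.12],o); S()
f=env.grab_frame("side"); g=env.grab_frame("top")
for fr in (f,g):
    for t in ("arbor_red","arbor_red_head","collet_mouth"): print(t,[(np.round(d["xyz"],4),round(d["score"],2)) for d in env.search_frame(fr,t)[:2]])
H=b+(off+.0003)*AX
print(proj(f,[H,H+.05*AX]).round(1).tolist(),proj(g,[H,H+.05*AX]).round(1).tolist())
cv2.imwrite("pics/i4.png",np.hstack([crop(f,proj(f,H+.02*AX)[0],25,8),crop(g,proj(g,H+.02*AX)[0],25,8)]))
E
```

```text
('clock', 17.483) ('position', [0.583, 0.019, 0.135]) ('force', [0.008, 0.018, -0.402]) ('opening', 0.648) ('finger_force', 0.0)
False
('clock', 18.292) ('position', [0.512, 0.045, 0.242]) ('force', [0.423, -1.303, -0.92]) ('opening', 0.654) ('finger_force', 0.0)
('clock', 19.292) ('position', [0.464, 0.287, 0.187]) ('force', [-0.199, 0.757, -0.297]) ('opening', 0.65) ('finger_force', 0.0)
arbor_red [(array([0.5827, 0.0116, 0.1515]), 0.69), (array([ 0.3904, -0.0141,  0.0286]), 0.16)]
arbor_red_head [(array([0.5828, 0.0075, 0.1476]), 0.53)]
collet_mouth [(array([0.6005, 0.0049, 0.1272]), 0.43)]
arbor_red [(array([0.5884, 0.022 , 0.1556]), 0.47)]
arbor_red_head []
collet_mouth []
[[349.6, 200.8], [338.7, 190.3]] [[333.3, 169.6], [330.6, 176.0]]
```

View pics/i4.png

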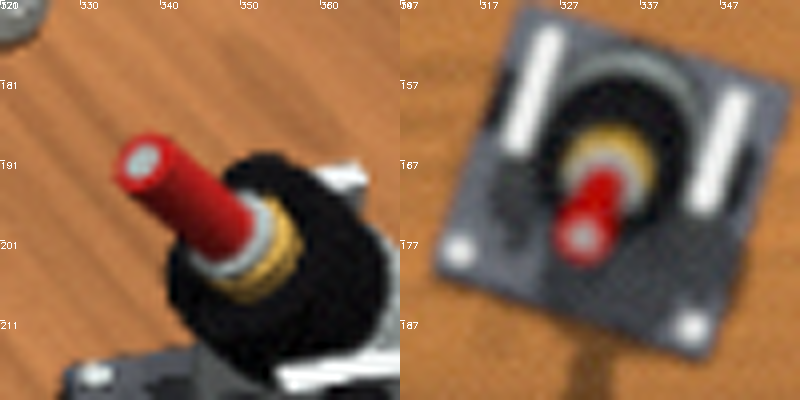

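```bash
python3 - <<'E'
from ins import *
B=np.array([.469,.2928,.005]); p,o=pose(B,Z3,[-.7,-.7,0],.08)
print(env.move_straight(p,None,.12,8)); S()
env.gripper_to(0,50); s=S(); np.save("barpick.npy",np.r_[p,o])
print(env.move_straight(p+[0,0,.14],None,.15)); S()
off,lat,up=np.load("ins.npy"); H=M+lat*LAT+up*UP+(off+.0003)*AX; np.save("H.npy",H)
p,o=pose(H+.08*AX,AX,UP,.08); env.goto(p,o); S()
f=env.grab_frame("side"); g=env.grab_frame("top")
print(proj(f,[H,H+.05*AX,H+.08*AX]).round(1).tolist(),proj(g,[H,H+.05*AX,H+.08*AX]).round(1).tolist())
a=[]
for fr in (f,g):
    c=proj(fr,H+.06*AX)[0]; im=crop(fr,c,25,16 if 0 else 8)
    for q in (H+.05*AX,H+.08*AX,H+.098*AX):
        u=(proj(fr,q)[0]-(c.astype(int)-25)+.5)*8; cv2.circle(im,tuple(int(v) for v in u),2,(0,255,0),-1)
    a.append(im)
cv2.imwrite("pics/b1.png",np.hstack(a))
E
```

```text
False
('clock', 20.842) ('position', [0.464, 0.288, 0.068]) ('force', [0.399, -0.162, -0.3]) ('opening', 0.651) ('finger_force', 0.0)
('clock', 21.517) ('position', [0.464, 0.288, 0.067]) ('force', [-0.035, -0.599, 1.187]) ('opening', 0.264) ('finger_force', 49.979)
False
('clock', 22.6) ('position', [0.463, 0.287, 0.206]) ('force', [-0.484, -0.054, -2.252]) ('opening', 0.262) ('finger_force', 49.978)
('clock', 23.592) ('position', [0.514, 0.044, 0.239]) ('force', [-0.164, 0.199, -1.903]) ('opening', 0.265) ('finger_force', 49.978)
[[349.6, 200.8], [338.7, 190.3], [331.7, 183.6]] [[333.3, 169.6], [330.6, 176.0], [329.0, 180.1]]
```

View pics/b1.png

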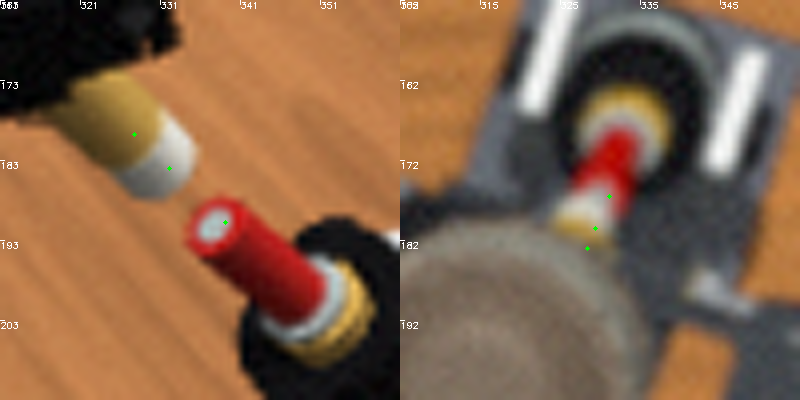

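```bash
python3 - <<'E'
from ins import *
H=np.load("H.npy"); f=env.grab_frame("side"); g=env.grab_frame("top")
for fr,n in((f,"side"),(g,"top")):
    b=proj(fr,H+.06*AX)[0]; j=lambda v:((proj(fr,H+.06*AX+.005*v)[0]-b)/5)
    a=j(AX); a/=np.linalg.norm(a); perp=np.array([-a[1],a[0]])
    print(n,"px/mm perp LAT",j(LAT)@perp,"UP",j(UP)@perp,"perp",perp)
# aligned measurement by segmentation in side: red grip axis and bar axis
im=f["image"]; hsv=cv2.cvtColor(im,cv2.COLOR_BGR2HSV)
x0,y0=int(proj(f,H+.06*AX)[0][0])-25,int(proj(f,H+.06*AX)[0][1])-25
sub=hsv[y0:y0+50,x0:x0+50].copy()
red=cv2.inRange(sub,(0,150,40),(7,255,255))|cv2.inRange(sub,(172,150,40),(180,255,255))
n,l,st,ce=cv2.connectedComponentsWithStats(red); k=1+st[1:,4].argmax(); v,u=np.nonzero(l==k); print("red",len(u),u.mean()+x0,v.mean()+y0)
wh=cv2.inRange(sub,(0,0,120),(180,70,255)); n,l,st,ce=cv2.connectedComponentsWithStats(wh)
for i in range(1,n):
    if st[i,4]>8: print("white",st[i],(ce[i]+[x0,y0]).round(2))
E
```

```text
side px/mm perp LAT 0.14519528951266192 UP -0.41998411815819214 perp [ 0.694817   -0.71918658]
top px/mm perp LAT 0.3380211245802373 UP -0.021392152063084174 perp [-0.92611567 -0.37723967]
red 134 342.8880597014925 195.2910447761194
white [18 15  7 10 35] [332.03 182.2 ]
white [25 26  4  4 11] [337.27 190.73]
white [36 32  7 10 26] [351.12 200.27]
```

```bash
python3 - <<'E'
from ins import *
H=np.load("H.npy"); H2=H+.003*UP; np.save("H2.npy",H2)
def meas():
    f=env.grab_frame("side")
    b=proj(f,H+.06*AX)[0]; a=proj(f,H+.07*AX)[0]-b; a/=np.linalg.norm(a); perp=np.array([-a[1],a[0]])
    for t in ("bar","arbor_red"):
        for d in env.trace(f,t)[:1]:
            v,u=np.nonzero(d["mask"]); q=np.c_[u,v]-b; s=q@a; w=q@perp
            print(t,round(d["score"],2),len(u),"along",s.min().round(1),s.max().round(1),end=" | ")
            for lo in range(int(s.min()),int(s.max()),3):
                k=(s>=lo)&(s<lo+3)
                if k.sum()>5: print(lo,w[k].min().round(1),w[k].max().round(1),end="; ")
            print()
meas()
p,o=pose(H2+.08*AX,AX,UP,.08); env.move_straight(p,None,.05); meas(); S()
f=env.grab_frame("side"); c=proj(f,H+.06*AX)[0]; cv2.imwrite("pics/b2.png",crop(f,c,25,12))
E
```

```text
bar 0.64 156 along 4.6 21.6 | 4 -3.6 3.5; 7 -5.0 3.5; 10 -5.0 4.3; 13 -4.9 4.3; 16 -5.5 4.3; 19 -5.5 3.7; 
arbor_red 0.77 130 along -20.9 -1.0 | -20 -4.0 3.7; -17 -4.0 3.8; -14 -3.3 2.4; -11 -3.2 1.8; -8 -3.8 2.5; -5 -3.8 1.9; 
bar 0.63 165 along 4.6 22.4 | 4 -5.0 2.0; 7 -6.4 2.1; 10 -6.4 2.1; 13 -7.0 2.9; 16 -7.0 2.9; 19 -7.6 2.3; 
arbor_red 0.49 177 along -20.9 -0.3 | -20 -4.7 4.5; -17 -4.7 4.5; -14 -4.7 3.8; -11 -4.6 3.2; -8 -5.2 3.2; -5 -5.2 3.3; -2 -3.8 1.9; 
('clock', 24.342) ('position', [0.512, 0.045, 0.238]) ('force', [-0.274, 0.203, -2.609]) ('opening', 0.265) ('finger_force', 49.978)
```

View pics/b2.png

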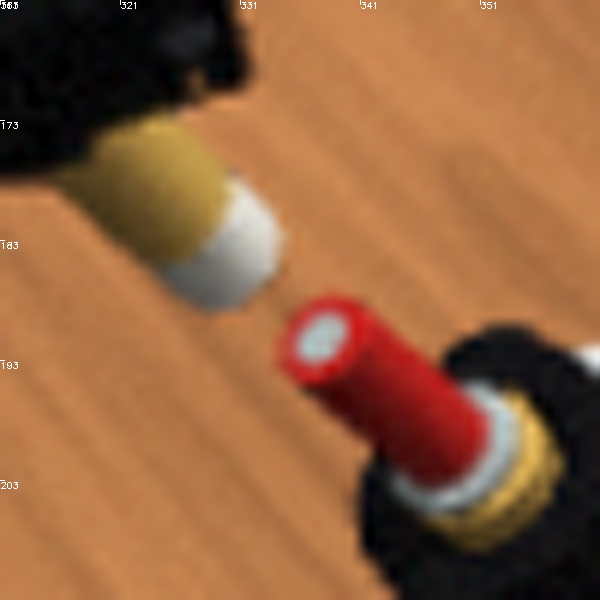

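```bash
python3 - <<'E'
from ins import *
H=np.load("H.npy")+.0021*UP
env.gripper_to(0,60)
def tap(d,rate,lim):
    p,o=pose(H+(.05+d)*AX,AX,UP,.08); h=env.move_straight(p,None,rate,lim); s=env.read_state()
    x=(s["position"]-p)@AX+d
    print("tap",d,h,"nose depth mm",round(x*1e3,2),"Fax",round(float(s["force"]@AX),1),"t",s["clock"].round(2) if hasattr(s["clock"],'round') else s["clock"])
def lift():
    p,o=pose(H+.075*AX,AX,UP,.08); env.move_straight(p,None,.15)
tap(.006,.1,8); tap(-.004,.03,40); lift(); env.dwell(.2)
tap(0,.1,8); tap(-.014,.03,45); lift(); env.dwell(.2); S()
E
```

```text
tap 0.006 False nose depth mm 5.59 Fax -2.1 t 25.0
tap -0.004 False nose depth mm -2.86 Fax 6.1 t 25.4833
tap 0 False nose depth mm -0.57 Fax -1.6 t 26.425
tap -0.014 True nose depth mm -5.24 Fax 10.2 t 26.7917
('clock', 27.35) ('position', [0.515, 0.043, 0.233]) ('force', [-0.087, 0.102, -2.165]) ('opening', 0.264) ('finger_force', 59.979)
```

```bash
cat > tap.py <<'E'
from ins import *
H=np.load("H.npy")+.0021*UP
def tap(d,rate,lim):
    p,o=pose(H+(.05+d)*AX,AX,UP,.08); h=env.move_straight(p,None,rate,lim); s=env.read_state()
    print("tap",d,h,"nose depth mm",round(((s["position"]-p)@AX+d)*1e3,2),"F ax",round(float(s["force"]@AX),1),"lat",(s["force"]@LAT).round(1),"up",(s["force"]@UP).round(1),"t",round(float(s["clock"]),2),"tq",s["wrist_torque"].round(2))
def lift():
    p,o=pose(H+.075*AX,AX,UP,.08); env.move_straight(p,None,.15)
E
python3 - <<'E'
from tap import *
tap(0,.1,8); tap(-.016,.015,5);  tap(-.016,.015,35);env.dwell(.2); tap(-.016,.015,35); lift()
tap(0,.1,8); tap(-.016,.015,5); tap(-.016,.02,50); lift(); env.dwell(.1)
f=env.grab_frame("side"); c=proj(f,H+.02*AX)[0]; cv2.imwrite("pics/t1.png",crop(f,c,22,12))
E
```

```text
tap 0 False nose depth mm -0.65 F ax -1.1 lat -0.2 up 0.9 t 27.75 tq [0.25 0.63 0.02]
tap -0.016 True nose depth mm -5.03 F ax 4.2 lat 0.3 up -0.3 t 28.29 tq [0.44 0.69 0.07]
tap -0.016 True nose depth mm -5.16 F ax 8.3 lat 1.5 up 1.5 t 28.68 tq [0.86 1.45 0.09]
tap -0.016 True nose depth mm -5.16 F ax 7.8 lat 1.3 up 2.5 t 29.26 tq [1.01 1.6  0.14]
tap 0 False nose depth mm -1.04 F ax -1.8 lat -1.3 up 1.2 t 30.02 tq [ 0.16  0.52 -0.  ]
tap -0.016 True nose depth mm -5.01 F ax 4.3 lat 0.4 up -0.6 t 30.56 tq [0.43 0.71 0.05]
tap -0.016 True nose depth mm -5.14 F ax 9.0 lat 0.4 up 1.6 t 30.91 tq [1.03 1.83 0.15]
```

```bash
python3 - <<'E'
from tap import *
H0=np.load("H.npy")
def an(name,im,x0,y0):
    hsv=cv2.cvtColor(im,cv2.COLOR_BGR2HSV)
    red=cv2.inRange(hsv,(0,150,40),(7,255,255))|cv2.inRange(hsv,(172,150,40),(180,255,255))
    n,l,st,ce=cv2.connectedComponentsWithStats(red); k=1+st[1:,4].argmax(); print(name,"red",st[k,4],(ce[k]+[x0,y0]).round(2))
    wh=cv2.inRange(hsv,(0,0,120),(180,70,255)); n,l,st,ce=cv2.connectedComponentsWithStats(wh)
    for i in range(1,n):
        if st[i,4]>6: print("  white",st[i,4],(ce[i]+[x0,y0]).round(2))
    br=cv2.inRange(hsv,(15,100,110),(30,255,255)); n,l,st,ce=cv2.connectedComponentsWithStats(br)
    for i in range(1,n):
        if st[i,4]>6: print("  brass",st[i],(ce[i]+[x0,y0]).round(2))
c=proj(env.grab_frame("side"),H0+.02*AX)[0].astype(int)
old=cv2.resize(cv2.imread("pics/i4.png")[:,:400],(50,50),interpolation=cv2.INTER_AREA); an("old",old,c[0]-25,c[1]-25)
f=env.grab_frame("side"); an("new",f["image"][c[1]-25:c[1]+25,c[0]-25:c[0]+25],c[0]-25,c[1]-25)
print("px/mm", (proj(f,H0+.05*AX)[0]-proj(f,H0+.04*AX)[0])/10)
E
```

```text
old red 134 [342.84 195.25]
  white 10 [322.3 171.4]
  white 10 [337.4 190.8]
  white 21 [362.52 192.62]
  white 25 [351.08 200.16]
  white 73 [363.9  214.34]
  white 11 [331.64 217.09]
  brass [31 25  6 10 28] [354.29 200.93]
new red 131 [344.55 196.24]
  white 36 [332.42 184.67]
  white 12 [339.25 191.58]
  white 18 [362.33 192.56]
  white 24 [352.38 201.38]
  white 74 [363.77 214.38]
  white 11 [331.64 217.09]
  brass [ 1  3 11 12 73] [326.62 178.6 ]
  brass [30 26  8 11 23] [354.48 202.22]
px/mm [-0.22505654 -0.21743051]
```

```bash
python3 - <<'E'
from tap import *
p,o=pose(H+.14*AX,AX,UP,.08); env.move_straight(p,None,.2)
b=np.load("barpick.npy"); p,o=b[:3],b[3:]
env.goto(p+[0,0,.14],o); env.dwell(.2); s=S()
print(env.move_straight(p+[0,0,.05],None,.15,6)); S()
print(env.move_straight(p+[0,0,.005],None,.06,6)); S()
print(env.move_straight(p-[0,0,.002],None,.02,5)); S()
f=env.grab_frame("side")
for t in ("bar","cup"): print(t,[(np.round(d["xyz"],3),round(d["score"],2)) for d in env.search_frame(f,t)[:2]])
E
```

```text
('clock', 33.167) ('position', [0.464, 0.287, 0.209]) ('force', [0.305, -0.466, -1.608]) ('opening', 0.263) ('finger_force', 59.978)
False
('clock', 33.917) ('position', [0.465, 0.288, 0.118]) ('force', [1.178, 0.832, -2.364]) ('opening', 0.261) ('finger_force', 59.978)
False
('clock', 34.817) ('position', [0.464, 0.288, 0.073]) ('force', [-0.154, 0.179, -1.905]) ('opening', 0.261) ('finger_force', 59.978)
True
('clock', 35.15) ('position', [0.464, 0.288, 0.067]) ('force', [0.384, 0.193, 4.686]) ('opening', 0.26) ('finger_force', 59.981)
bar [(array([0.462, 0.284, 0.082]), 0.68), (array([0.59 , 0.012, 0.146]), 0.67)]
cup [(array([0.465, 0.276, 0.016]), 0.86), (array([ 0.488, -0.264,  0.08 ]), 0.5)]
```

```bash
python3 - <<'E'
from tap import *
s=env.read_state(); env.move_straight(s["position"]+[0,0,.0005],None,.02)
env.gripper_to(.65); S()
p=s["position"]; print(env.move_straight(p+[0,0,.16],None,.15,6)); S()
env.set_joints([83.973,22.042,.453,0,-68.411,-14.817]); S()
f=env.grab_frame("side"); g=env.grab_frame("top")
for n,fr in (("side",f),("top",g)):
    old=cv2.imread(f"pics/{n}0.png"); d=cv2.absdiff(old,fr["image"]).max(2)>60
    k,l,st,ce=cv2.connectedComponentsWithStats(d.astype(np.uint8))
    print(n,[(st[i].tolist()) for i in range(1,k) if st[i,4]>4])
    for t in ("bar","arbor_red"): print(t,[(np.round(q["xyz"],3),round(q["score"],2)) for q in env.search_frame(fr,t)[:3]])
E
```

```text
('clock', 36.408) ('position', [0.464, 0.288, 0.068]) ('force', [-0.016, -0.981, -0.211]) ('opening', 0.649) ('finger_force', 0.0)
False
('clock', 37.625) ('position', [0.464, 0.288, 0.226]) ('force', [0.796, -0.431, -0.053]) ('opening', 0.65) ('finger_force', 0.0)
('clock', 39.192) ('position', [0.223, 0.584, 0.222]) ('force', [0.45, -0.58, -0.656]) ('opening', 0.648) ('finger_force', 0.0)
side [[82, 51, 3, 5, 5], [117, 76, 4, 8, 15], [107, 90, 15, 19, 86], [100, 93, 4, 5, 11], [129, 159, 4, 4, 7], [125, 161, 2, 3, 5], [125, 177, 2, 4, 6], [107, 185, 9, 2, 9], [337, 189, 21, 19, 169], [320, 240, 11, 8, 59], [399, 370, 23, 25, 260]]
bar [(array([0.48 , 0.36 , 0.081]), 0.75), (array([0.369, 0.109, 0.029]), 0.72), (array([0.567, 0.288, 0.062]), 0.69)]
arbor_red [(array([0.589, 0.009, 0.144]), 0.75), (array([0.467, 0.274, 0.015]), 0.56)]
top [[327, 164, 10, 15, 97], [328, 192, 5, 6, 24], [446, 207, 3, 4, 7], [446, 206, 10, 11, 47], [97, 277, 3, 2, 6], [107, 280, 6, 7, 23], [133, 291, 7, 7, 20], [146, 295, 5, 3, 8], [125, 300, 7, 14, 38]]
bar [(array([0.48 , 0.364, 0.102]), 0.63), (array([0.567, 0.291, 0.096]), 0.62), (array([0.464, 0.284, 0.114]), 0.56)]
arbor_red [(array([0.583, 0.015, 0.155]), 0.55)]
```

```bash
python3 - <<'E'
from tap import *
f=env.grab_frame("side"); M0=np.load("H.npy")
def prof(im):
    big=cv2.resize(im[185:220,330:370],None,fx=8,fy=8,interpolation=cv2.INTER_CUBIC); hsv=cv2.cvtColor(big,cv2.COLOR_BGR2HSV)
    m=cv2.inRange(hsv,(14,90,70),(32,255,255)); n,l,st,ce=cv2.connectedComponentsWithStats(m)
    a=np.array([.72,.695])
    for i in range(1,n):
        if st[i,4]>300:
            v,u=np.nonzero(l==i); q=np.c_[u,v]/8+[329.5+.06,184.56]; s=(q-[350,201])@a/.313; w=(q-[350,201])@[.695,-.72]/.42
            print(st[i,4],"axial mm",np.percentile(s,[.5,99.5]).round(1),"perp mm",np.percentile(w,[.5,99.5]).round(1),"near-axis", (s[abs(w+1)<2].min().round(1),s[abs(w+1)<2].max().round(1)) if (abs(w+1)<2).any() else None)
print("old");prof(cv2.imread("pics/side0.png")); print("new");prof(f["image"])
# expected: near-axis axial image extent of the far rim for face at proud h (mm)
o=np.array([.6186,.0079,0])+R.from_euler('z',YAW).apply([-.02,0,.124]); t=np.linspace(0,2*np.pi,200)
for h in (0,.002,.006,.008):
  for r in (.016,.030):
    q=proj(f,o+h*AX+r*(np.cos(t)[:,None]*LAT+np.sin(t)[:,None]*UP)); s=(q-[350,201])@np.array([.72,.695])/.313; print(h,r,s.min().round(1),s.max().round(1))
E
```

```text
old
8421 axial mm [-18.1  20.6] perp mm [-15.1  15.8] near-axis (np.float64(-19.0), np.float64(21.2))
new
1942 axial mm [-1.5 20.9] perp mm [-14.   16.2] near-axis (np.float64(14.4), np.float64(21.2))
0 0.016 -14.1 17.4
0 0.03 -27.4 31.7
0.002 0.016 -16.0 15.5
0.002 0.03 -29.3 29.9
0.006 0.016 -19.7 11.8
0.006 0.03 -33.0 26.1
0.008 0.016 -21.6 9.9
0.008 0.03 -34.8 24.3
```

```bash
python3 - <<'E'
from tap import *
f=env.grab_frame("side"); a=np.array([.72,.695]); n=np.array([.695,-.72])
def prof(im):
    s=np.arange(-10,9,.5); out=[]
    for w in np.arange(-1.5,1.6,.25):
        q=np.array([350,201])+np.outer(s,a)+w*n-0.4*n
        out.append(cv2.remap(im.astype(np.float32),q[:,:1].astype(np.float32),q[:,1:].astype(np.float32),cv2.INTER_LINEAR)[:,0])
    m=np.mean(out,0); return s,m
s,o=prof(cv2.imread("pics/side0.png")); _,n2=prof(f["image"])
for i in range(len(s)): print(s[i],"old R-B",int(o[i,2]-o[i,0]),"R",int(o[i,2])," new R-B",int(n2[i,2]-n2[i,0]),"R",int(n2[i,2]))
E
```

```text
-10.0 old R-B 102 R 168  new R-B 88 R 103
-9.5 old R-B 102 R 168  new R-B 88 R 103
-9.0 old R-B 99 R 161  new R-B 88 R 104
-8.5 old R-B 85 R 140  new R-B 87 R 104
-8.0 old R-B 57 R 100  new R-B 88 R 104
-7.5 old R-B 25 R 54  new R-B 89 R 105
-7.0 old R-B 6 R 27  new R-B 89 R 105
-6.5 old R-B 9 R 31  new R-B 89 R 104
-6.0 old R-B 33 R 63  new R-B 91 R 104
-5.5 old R-B 67 R 114  new R-B 91 R 105
-5.0 old R-B 100 R 165  new R-B 89 R 106
-4.5 old R-B 118 R 195  new R-B 88 R 106
-4.0 old R-B 122 R 199  new R-B 89 R 106
-3.5 old R-B 114 R 185  new R-B 89 R 105
-3.0 old R-B 100 R 162  new R-B 89 R 106
-2.5 old R-B 91 R 145  new R-B 90 R 106
-2.0 old R-B 87 R 137  new R-B 89 R 105
-1.5 old R-B 85 R 135  new R-B 89 R 105
-1.0 old R-B 84 R 133  new R-B 91 R 106
-0.5 old R-B 82 R 130  new R-B 92 R 106
0.0 old R-B 79 R 125  new R-B 92 R 106
0.5 old R-B 75 R 119  new R-B 90 R 108
1.0 old R-B 74 R 117  new R-B 82 R 111
1.5 old R-B 81 R 128  new R-B 64 R 119
2.0 old R-B 97 R 155  new R-B 38 R 133
2.5 old R-B 114 R 183  new R-B 12 R 148
3.0 old R-B 122 R 197  new R-B -3 R 150
3.5 old R-B 117 R 187  new R-B 0 R 135
4.0 old R-B 101 R 160  new R-B 14 R 120
4.5 old R-B 78 R 122  new R-B 42 R 126
5.0 old R-B 60 R 93  new R-B 73 R 148
5.5 old R-B 54 R 86  new R-B 90 R 154
6.0 old R-B 50 R 81  new R-B 74 R 121
6.5 old R-B 37 R 65  new R-B 42 R 73
7.0 old R-B 18 R 42  new R-B 18 R 41
7.5 old R-B 4 R 24  new R-B 4 R 22
8.0 old R-B -1 R 16  new R-B 0 R 15
8.5 old R-B -1 R 16  new R-B 0 R 16
```

```bash
python3 - <<'E'
from tap import *
b=np.load("barpick.npy"); p,o=b[:3],b[3:]
env.goto(p+[0,0,.13],o); print(env.move_straight(p,None,.18,8)); env.gripper_to(0,60); S()
env.move_straight(p+[0,0,.12],None,.25)
q,r=pose(H+.075*AX,AX,UP,.08); env.goto(q,r); S()
tap(0,.1,8); tap(-.008,.03,80); env.dwell(.15); tap(-.0081,.03,None)
tap(-.011,.03,80); env.dwell(.1); S()
lift(); S()
E
```

```text
False
('clock', 42.717) ('position', [0.464, 0.288, 0.068]) ('force', [1.136, 0.387, 1.801]) ('opening', 0.259) ('finger_force', 60.0)
('clock', 44.35) ('position', [0.515, 0.044, 0.233]) ('force', [-0.31, 0.154, -1.756]) ('opening', 0.267) ('finger_force', 60.0)
tap 0 False nose depth mm -0.84 F ax -1.7 lat -0.7 up 0.8 t 44.75 tq [0.2  0.51 0.07]
tap -0.008 False nose depth mm -5.23 F ax 17.9 lat 0.9 up 2.8 t 45.17 tq [1.19 2.97 0.07]
tap -0.0081 False nose depth mm -5.25 F ax 18.2 lat 0.7 up 2.9 t 45.57 tq [1.32 3.07 0.1 ]
tap -0.011 False nose depth mm -5.55 F ax 39.5 lat 0.5 up 6.0 t 45.82 tq [2.45 6.09 0.1 ]
('clock', 45.917) ('position', [0.534, 0.038, 0.21]) ('force', [-26.258, 10.503, 29.431]) ('opening', 0.261) ('finger_force', 60.003)
('clock', 46.308) ('position', [0.515, 0.044, 0.234]) ('force', [0.781, 0.349, -2.381]) ('opening', 0.262) ('finger_force', 60.0)
```

```bash
python3 - <<'E'
from tap import *
p,o=pose(H+.13*AX,AX,UP,.08); env.move_straight(p,None,.2)
b=np.load("barpick.npy"); p,o=b[:3],b[3:]
env.goto(p+[0,0,.13],o); env.dwell(.2); S()
print(env.move_straight(p+[0,0,.05],None,.15,6),env.move_straight(p+[0,0,.005],None,.06,6),env.move_straight(p-[0,0,.003],None,.02,5)); s=S()
env.move_straight(s["position"]+[0,0,.0005],None,.02); env.gripper_to(.65)
print(env.move_straight(p+[0,0,.16],None,.18,6)); env.set_joints([83.973,22.042,.453,0,-68.411,-14.817]); S()
f=env.grab_frame("side"); g=env.grab_frame("top")
for n,fr in (("side",f),("top",g)):
    d=cv2.absdiff(cv2.imread(f"pics/{n}0.png"),fr["image"]).max(2)>50
    k,l,st,ce=cv2.connectedComponentsWithStats(d.astype(np.uint8)); print(n,[st[i].tolist() for i in range(1,k) if st[i,4]>4])
E
```

```text
('clock', 47.925) ('position', [0.464, 0.287, 0.199]) ('force', [-0.379, 0.104, -1.051]) ('opening', 0.262) ('finger_force', 60.0)
False False True
('clock', 49.85) ('position', [0.464, 0.288, 0.068]) ('force', [0.828, 0.792, 3.794]) ('opening', 0.26) ('finger_force', 60.001)
False
('clock', 53.558) ('position', [0.223, 0.584, 0.222]) ('force', [-0.104, 0.71, -0.52]) ('opening', 0.651) ('finger_force', 0.0)
side [[82, 51, 3, 5, 5], [116, 56, 5, 4, 9], [116, 70, 7, 18, 30], [98, 91, 6, 7, 21], [105, 90, 17, 19, 105], [129, 159, 4, 4, 7], [125, 161, 2, 3, 5], [125, 177, 3, 4, 9], [107, 185, 9, 3, 11], [124, 184, 3, 4, 7], [337, 189, 21, 19, 180], [320, 240, 11, 8, 59], [399, 370, 23, 26, 288]]
top [[327, 164, 11, 15, 113], [328, 192, 5, 7, 31], [446, 206, 11, 11, 67], [97, 277, 4, 3, 9], [106, 280, 7, 7, 30], [117, 290, 3, 3, 8], [133, 291, 8, 7, 31], [145, 295, 6, 4, 12], [125, 300, 8, 14, 50], [123, 317, 4, 3, 7], [171, 327, 4, 7, 8]]
```

Apart from the gripper itself, the pictures differ from the start only at the rack hole, the stand, and the arbor's shadow. The bar is back in its cup.

```bash
python3 -c "
from workcell import env
print(env.close_job())"
```

```text
the job is handed in; nothing more can be done
None
```

I handed the job in at about 54 s of 72: the red arbor is home in the collet, several separate bar taps drove the collet to its stop (no further give at a 40 N static push, so I take it as flush), the bar is back in its cup nose down, and nothing else shows as moved in the before/after pictures.

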